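Slide the flask off the heat and fence it in

ROBOT

A 6-joint arm with a two-finger parallel gripper is mounted at the origin on a cart in front of the work surface, level with it; the furniture and walls round the work are solid. World frame = base frame: x ahead of the robot, y to its left, z up, the work surface at z = 0. Lengths are in m, angles in rad, forces in N, time in s.
With the tool pointing down it reaches from about 0.25 to 0.775 m from the base axis. Payload 4 kg.
Tool frame: the origin (TCP) lies between the finger pads; the fingertips stand 11 mm ahead of it and the grasp point (between the pads) lies 8 mm behind it (robot.tip_extent is the z of the fingertips in the tool frame, in m); z points along the fingers, y is the line along which they close (so a half turn about z gives the same grasp; the last joint's range is limited). The gripper opens to 94 mm and grips with 3 to 60 N. Pads are 16 mm wide; open, the fingers measure 119 mm over their backs; the gripper's body (75 mm by 177 mm) begins 78 mm behind the grasp point.
Start: joints at [-1.412, 0.087, 1.371, -0, 1.684, -0.103], TCP at [0.142, -0.531, 0.186] pointing down, gripper open.
Joint ranges: [-3.1, 3.1], [-0.76, 2.03], [0.27, 2.55], [-1.08, 4.22], [0.17, 2.65], [-2.57, 2.57]. Speed limits (rad/s): [2.79, 2.79, 3.14, 3.14, 3.14, 3.14].

INTERFACE

Orientations are given as [roll, pitch, yaw] about the fixed x, y, z axes, in that order (R = Rz(yaw) Ry(pitch) Rx(roll)).
In Python, from bench import robot, imaging gives the robot as it stands.
- The arm moves only by the shell command python3 -m pendant 'ROWS'. ROWS is JSON, a list of rows, each a list of 7 numbers: the shift along the world's x, y, z in cm, then the turn, a rotation vector about the world's x, y, z in degrees, then the opening, from 0 (shut) to 1 (fully open). In form: [[dx, dy, dz, ax, ay, az, jaw], ...]. A call has 1 to 8 rows; each row shifts and turns the commanded pose from where the row before left it; what a row does not reach is not made up. A row lasts 1/10 s, in which the tool goes at most 50 mm and 8.59 degrees, less where a joint would pass 70% of its speed; a pose out of reach is approached as far as the arm can. A call is refused whole if a number of a shift passes 5 or a number of a turn 8.59, either way. A call with a gripper value outside its range is refused whole. The fingers move at their own pace and stop on an object; the grip force is fixed at half the most. Time passes only in rows, so rows that do not move let the fingers close. It gives the time, the measured TCP pose, the force, the opening and the grip force at its end, in the units of the state.
- robot.get_obs(): the state, without advancing time (a new reading comes with each control period).
- imaging.snapshot(name): name is "side" or "top" or "wrist"; returns the picture (420x560x3 uint8, red, green, blue); there is no depth.
- imaging.camera_params(name): a dict with "camera_matrix" (3x3 intrinsics, pixels), "k1" (the pictures are not rectified: a ray, as slopes to the right and down, at radius r is drawn at 1 + k1 r^2 times it, then the intrinsics apply), "R" (3x3) and "t" (3): a world point X has camera coordinates R X + t. Camera axes: x right, y down, z forward; pixel columns grow to the right and rows downward; lengths in m; the calibration is good to about 2 mm. A picture is of the moment at which its call begins: read the wrist's pose just before it. camera_params takes no time and is no camera call; for the wrist camera it gives the pose at the moment of the call.
- robot.close_job(): hands the job in; it is judged then, once.
The state is a dict: "time": time; "joint_positions": joint angles; "qvel": joint speeds; "joint_torque": joint torques, N m; "tool_pos": TCP position; "ee_rot": TCP orientation; "wrist_force": force on the tool from outside, world axes, zero at the start; "wrist_torque": the same for the moment, N m; "width": finger opening in m; "finger_force": force on a finger pad.
Only numpy, scipy, OpenCV 4.12 (cv2) and the standard library are available. Lean on these libraries where they do the work, as an engineer would, in place of code of your own. Each camera call takes 0.05 s, during which the arm holds its last target. There are 200 camera calls.

TASK

Take the conical flask off the heat: slide it along the hotplate, standing flat on the plate all the way (do not lift or tip it), from the red-ringed hot zone to the middle of the blue-ringed rest zone. Then lay the loose retaining bar across the front and rear rails, down in the two black saddles between the zones with its hooked ends outside them, so that the flask cannot wander back. Leave the hotplate's neighbours (wash bottle, timer, amber bottle, tape roll) where they stand.

Things in the scene. Friction and masses are not known exactly. Their poses are not given: they have to be found in the camera images.
- hotplate: white two-zone hotplate, fixed, 186 (x) x 352 (y) mm; origin at bench level under its centre, x away from the robot, y left. Flat white top plate 65 mm up. Steel rails 9 mm thick run round it, centred 110 mm up: front and rear at x = -62 and +62, ends at y = -160 and +160 mm, on corner posts. Two 12 mm uprights at x = 0, y = -186 and +186 mm carry the cross rod
- bar_seat (a point): point midway between the two black saddles at the height of their floors, 117 mm above the hotplate's origin; axes as the hotplate. The saddles sit on the front and rear rails at x = -62 and +62 mm, each 16 mm long in x, with a slot open upwards, 16 mm wide at the floor, about 28 mm at the top, 14 mm deep
- hot_zone: hot zone: grey disc with a red ring 104 mm across, printed on the plate, 80 mm left or right of the plate's middle (it varies); origin at its centre, at plate height
- rest_zone: rest zone: white disc with a blue ring 104 mm across, printed on the plate on the other side of the middle; origin at its centre, at plate height
- flask: conical glass flask with a pink stopper sunk in its mouth, 84 mm across the base, tapering to about 40 mm across at the neck, 120 mm above the underside; 142 mm high, about 0.2 kg; origin at the centre of its underside, z up. Starts upright on the hot zone. Best held at the neck
- bar: retaining bar, loose on the bench to the left of the hotplate: flat steel bar 160 mm long (its x), 12 mm wide, 8 mm high, with an orange grip in the middle, 64 mm long (x), 16 mm wide, from 8 to 38 mm above the origin; hooked ends turn down 10 mm, their inner faces at x = -75 and +75 mm. Origin at the middle of the underside of the flat bar, x along it, z up; 150 g. Either end may point forward
- wash_bottle: white wash bottle with a red cap and a bent spout, 64 mm wide, 190 mm high, right of the hotplate; origin at its underside
- timer: white digital timer lying flat, 62 x 66 x 18 mm, right of the hotplate at the front; origin at its underside
- amber_bottle: amber reagent bottle with a black cap, 60 mm wide, 135 mm high, behind and left of the hotplate; origin at its underside
- tape: roll of cream label tape lying flat, 68 mm across, 18 mm high, at the left rear; origin at its underside
- cross_rod (a point): middle of the 12 mm steel cross rod that runs along y straight above the middles of both zones and the saddles, 295 mm above the hotplate's origin. A gripper held upright there hits it: come in from the robot's side with the tool leaning 30 to 45 degrees
There are look-alikes about, which are no part of the job. What is shaped like the bar but brown or turquoise is not meant.

How it is judged:
By the outcome, as a careful person would: the job done as asked, in the order asked, and still so for the second after the job is handed in, with the robot touching nothing.
It also fails if it takes over 67 s, if anything falls off the work surface, if the arm or the gripper's body presses on something with over 40 N, if the wrist force passes 120 N, or if a joint passes its speed limit or range.

## Working session

There is one attempt and no reset: what is moved stays moved. The work goes in short steps, Python scripts to look and compute and a shell command to move; the robot and the scene stay as the last step left them, time stands still between calls to the robot, and variables do not carry over. Pictures are saved under pics/ and viewed, at most 10 in all, crops included, and the job is handed in when it is done.

```bash
mkdir -p pics; ls; python3 - <<'E'
from bench import robot, imaging
import cv2,numpy as np
for n in ("side","top"):
    im=imaging.snapshot(n); cv2.imwrite(f"pics/{n}0.png",im[...,::-1])
    p=imaging.camera_params(n); print(n,np.round(p["camera_matrix"],1).tolist(),p["k1"],np.round(p["R"],3).tolist(),np.round(p["t"],3).tolist())
o=robot.get_obs(); print(o)
E
```

```text
pics
side [[531.2, 0.0, 287.1], [0.0, 531.2, 220.9], [0.0, 0.0, 1.0]] -0.1479587149564845 [[-0.906, -0.422, 0.012], [-0.182, 0.366, -0.912], [0.381, -0.829, -0.409]] [0.552, 0.198, 1.667]
top [[465.6, 0.0, 280.4], [0.0, 465.6, 211.3], [0.0, 0.0, 1.0]] -0.015197497964983828 [[-0.024, -1.0, -0.001], [-0.997, 0.024, -0.079], [0.079, -0.0, -0.997]] [0.166, 0.552, 1.792]
{'time': 0.1, 'joint_positions': array([-1.41210184e+00,  8.79243644e-02,  1.37211471e+00, -2.21017457e-06,
        1.68359549e+00, -1.03098829e-01]), 'qvel': array([ 1.75041815e-03, -1.91034018e-03, -3.57923996e-03, -5.27492141e-05,
        4.40597358e-04, -3.89170470e-04]), 'joint_torque': array([ 2.49838689e-03, -3.41251123e+01, -3.03302693e+01,  7.20902905e-02,
        3.03543115e-02, -8.76226204e-05]), 'tool_pos': array([ 0.1422571 , -0.53072694,  0.18459174]), 'ee_rot': array([-3.13956136e+00, -2.07961047e-04,  2.61792857e-01]), 'wrist_force': array([1.64742528, 0.27926597, 1.3357551 ]), 'wrist_torque': array([ 0.0086206 , -0.0043898 , -0.01489267]), 'finger_force': 0.0, 'width': 0.09411371522167881}
```

View pics/top0.png

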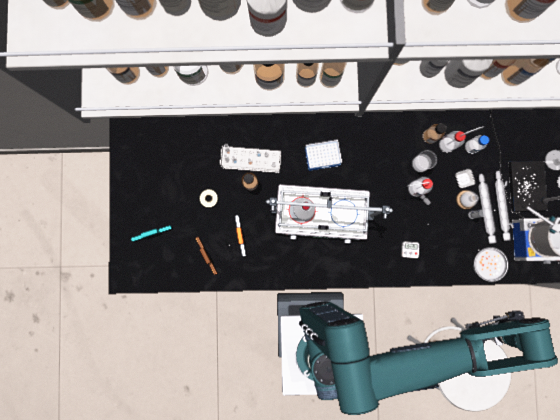

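View pics/side0.png

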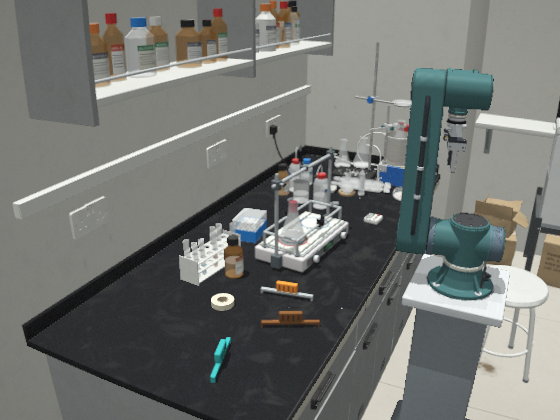

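The top view shows the hot zone with the flask at about (302,209), the rest zone at about (344,211) and the rod ends at (272,205) and (388,211). There are three bar-like things: orange and steel (240,236), brown (206,256) and turquoise (151,233). The orange-gripped steel one fits the description. I'll confirm it in a crop and measure.

```bash
cat > h.py <<'E'
from bench import robot, imaging
import cv2,numpy as np
from scipy.spatial.transform import Rotation as Ro
def und(p,uv):
    K=p["camera_matrix"]; d=np.array([p["k1"],0,0,0,0.])
    return cv2.undistortPoints(np.array(uv,float).reshape(-1,1,2),K,d).reshape(-1,2)
def ray(p,uv):
    n=und(p,uv); R=np.array(p["R"]);t=np.array(p["t"])
    return -R.T@t, np.c_[n,np.ones(len(n))]@R
def plane(p,uv,z):
    c,d=ray(p,uv); return c+d*((z-c[2])/d[:,2:3])
def proj(p,X):
    return cv2.projectPoints(np.array(X,float).reshape(-1,1,3),cv2.Rodrigues(np.array(p["R"]))[0],np.array(p["t"]),p["camera_matrix"],np.array([p["k1"],0,0,0,0.]))[0].reshape(-1,2)
def meet(p1,u1,p2,u2):
    A=[];b=[]
    for p,u in((p1,u1),(p2,u2)):
        c,d=ray(p,[u]);d=d[0]/np.linalg.norm(d[0]);M=np.eye(3)-np.outer(d,d);A.append(M);b.append(M@c)
    X=np.linalg.lstsq(np.vstack(A),np.hstack(b),rcond=None)[0]
    return X,[np.linalg.norm(A[i]@X-b[i]) for i in(0,1)]
def mask(im,h0,h1,s=80,v=60):
    g=cv2.cvtColor(im,cv2.COLOR_RGB2HSV); H=g[...,0].astype(int)
    m=((H>=h0)&(H<=h1)) if h0<=h1 else ((H>=h0)|(H<=h1))
    return (m&(g[...,1]>=s)&(g[...,2]>=v)).astype(np.uint8)
def blobs(m,mina=8):
    n,l,s,c=cv2.connectedComponentsWithStats(m,connectivity=8)
    return [(s[i,4],c[i].round(1).tolist(),s[i,:4].tolist()) for i in range(1,n) if s[i,4]>=mina]
E
python3 - <<'E'
from h import *
im=imaging.snapshot("top");p=imaging.camera_params("top")
a=im[180:265,190:400]; big=cv2.resize(a,None,fx=3.8,fy=3.8,interpolation=cv2.INTER_CUBIC);cv2.imwrite("pics/top_crop.png",big[...,::-1])
sub=np.zeros(im.shape[:2],np.uint8);sub[180:265,190:400]=1
for nm,h in(("red",(170,6)),("blue",(100,125)),("orange",(8,22))):
    m=mask(im,*h,s=60,v=120 if nm=="orange" else 60)*sub; print(nm,blobs(m,4))
m=mask(im,8,22,s=120,v=140)*sub
for uv,z in(([302,209],.065),([344,211],.065),([240,236],.038)): print(plane(p,[uv],z).round(3))
E
```

```text
red [(np.int32(25), [300.0, 197.6], [292, 195, 17, 7]), (np.int32(60), [300.7, 216.6], [288, 205, 28, 20]), (np.int32(25), [305.4, 207.3], [302, 206, 8, 4])]
blue [(np.int32(8), [343.5, 199.5], [340, 199, 8, 2]), (np.int32(4), [352.5, 222.2], [351, 221, 4, 3])]
orange [(np.int32(76), [249.9, 184.1], [243, 180, 15, 9]), (np.int32(82), [239.1, 235.1], [236, 227, 7, 17]), (np.int32(87), [202.4, 250.4], [196, 237, 14, 26])]
[[0.559 0.071 0.065]]
[[ 0.548 -0.089  0.065]]
[[0.463 0.311 0.038]]
```

View pics/top_crop.png

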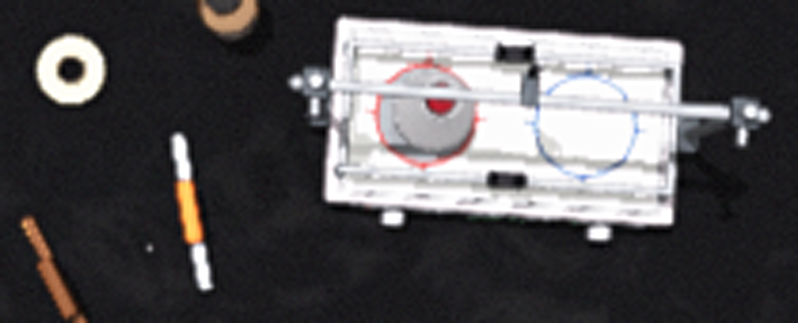

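The crop confirms the orange-gripped steel bar at full-image (239,235). Red ring centre is about (302.1,209.7) and blue about (344.2,213.2). The black saddles are at about (325.5,193.7) and (323.4,227.4). There's also a dark thing at the rod, about (329,203), which I'll check from the side.

```bash
python3 - <<'E'
from h import *
im=imaging.snapshot("side")
a=im[145:305,240:365]; big=cv2.resize(a,None,fx=3.7,fy=3.7,interpolation=cv2.INTER_CUBIC);cv2.imwrite("pics/side_crop.png",big[...,::-1])
p=imaging.camera_params("top");s=imaging.camera_params("side")
r=plane(p,[[302.1,209.7]],.065)[0];b=plane(p,[[344.2,213.2]],.065)[0];print("zones",r,b,np.linalg.norm(r-b))
sr,sf=plane(p,[[325.5,193.7],[323.4,227.4]],.125);print("saddles",sr,sf,np.linalg.norm(sr-sf),(sr+sf)/2,(r+b)/2)
print("yaw zones",np.degrees(np.arctan2(*( (r-b)[:2]*[-1,1]))),"yaw sad",np.degrees(np.arctan2((sr-sf)[1],(sr-sf)[0])))
# bar ends in crop
e=np.array([[179,136],[206,286],[184,181],[194,242]])/3.8+[190,180]
print("bar",plane(p,e[:2],.008),plane(p,e[2:],.038)); 
x=plane(p,e[:2],.008);print(np.linalg.norm(x[0]-x[1]),x.mean(0),np.degrees(np.arctan2((x[0]-x[1])[1],(x[0]-x[1])[0])))
print(plane(p,[[329.2,203]],.295),plane(p,[[329.2,203]],.15))
print("flask top",plane(p,[[305.4,207.3]],.14))
E
```

```text
zones [0.55633852 0.07023406 0.065     ] [ 0.53916183 -0.08946934  0.065     ] 0.16062444276631443
saddles [ 0.60853395 -0.01478394  0.125     ] [ 0.48451814 -0.00318392  0.125     ] 0.12455713754328052 [ 0.54652604 -0.00898393  0.125     ] [ 0.54775017 -0.00961764  0.065     ]
yaw zones -6.138773856472505 yaw sad -5.3437028973601475
bar [[0.54311334 0.32319376 0.008     ]
 [0.38819806 0.2980468  0.008     ]] [[0.49511493 0.31608676 0.038     ]
 [0.43318064 0.30701185 0.038     ]]
0.15694302322755033 [0.4656557  0.31062028 0.008     ] 9.220239541326071
[[ 0.55769613 -0.00927974  0.295     ]] [[ 0.57142419 -0.02466089  0.15      ]]
flask top [[0.55870686 0.06151026 0.14      ]]
```

View pics/side_crop.png

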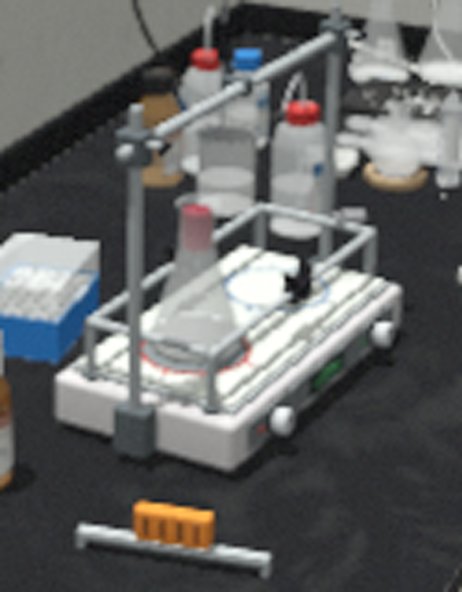

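The side view shows nothing hanging from the rod; the dark mark is only its centre piece. It shows the flask upright on the hot zone and the bar standing on its hooks, so the bar's underside is about 10 mm up. I'll fix the final numbers and work out the first move.

```bash
cat >> h.py <<'E'
def tool(lean,yaw):   # tool leaning forward by lean deg in the vertical plane at yaw deg
    return Ro.from_euler("z",yaw,degrees=True)*Ro.from_euler("y",-lean,degrees=True)*Ro.from_euler("x",180,degrees=True)
def go(g,lean,yaw,back=0):  # g: grasp point
    o=robot.get_obs(); R0=Ro.from_euler("xyz",o["ee_rot"]); R=tool(lean,yaw); z=R.apply([0,0,1])
    T=np.array(g)+(0.008-back)*z
    print("TCP",T.round(4),"shift cm",((T-o["tool_pos"])*100).round(2),"turn",np.degrees((R*R0.inv()).as_rotvec()).round(2))
E
python3 - <<'E'
from h import *
p=imaging.camera_params("top");s=imaging.camera_params("side")
print("flask top",plane(p,[[305.4,207.3]],.205), "tri",meet(p,[305.4,207.3],s,[240+196/3.7,145+211/3.7]))
# base centre of flask, side crop: base ellipse centre
print("base side",plane(s,[[240+194/3.7,145+349/3.7]],.068))
e=np.array([[179,136],[206,286],[184,181],[194,242]])/3.8+[190,180]
x=plane(p,e[:2],.018);g=plane(p,e[2:],.048);print("bar",x.mean(0),g.mean(0),"side",plane(s,[[240+174/3.7,145+506/3.7]],.048))
print(np.linalg.norm(g[0]-g[1]))
go([0.553,0.068,0.185],45,-6,0.11)
E
```

```text
flask top [[0.55307833 0.06505097 0.205     ]] tri (array([0.55614671, 0.0658105 , 0.19942147]), [np.float64(0.002790603877357226), np.float64(0.0027906038773576254)])
base side [[0.55448962 0.0754716  0.068     ]]
bar [0.46536309 0.30975862 0.018     ] [0.46385869 0.31066804 0.048     ] side [[0.46717287 0.30551783 0.048     ]]
0.06224637896021702
TCP [0.4813 0.0755 0.2571] shift cm [33.9  60.65  7.22] turn [  3.48 -45.1  -19.93]
```

```bash
python3 -m pendant '[[0,2,2,0,0,0,1],[2,4,2,0.4,-5,-2,1],[2,4,1.2,0.4,-5,-2,1],[2,4,1,0.4,-5,-2,1],[2,4,1,0.4,-5,-2,1],[2,4,0,0.4,-5,-2,1],[2,4,0,0.4,-5,-2,1],[2,4,0,0.4,-5,-2,1]]'
python3 -m pendant '[[2,4,0,0.4,-5,-2,1],[2,4,0,0.3,-5,-2,1],[2,4,0,0,0,-2,1],[2,4,0,0,0,0,1],[2,4,0,0,0,0,1],[0,0,0,0,0,0,1],[0,0,0,0,0,0,1]]'
python3 - <<'E'
from h import *
print(robot.get_obs()["joint_positions"]);go([0.555,0.068,0.185],45,-6,0.11)
im=imaging.snapshot("wrist");cv2.imwrite("pics/w1.png",im[...,::-1])
E
```

```text
time: 1.0
tool_pos: [0.2831, -0.2298, 0.2579]
ee_rot: [3.102, -0.613, 0.021]
wrist_force: [-0.1, 0.2, 0.8]
width: 0.0941
finger_force: 0.0
time: 1.7
tool_pos: [0.4251, -0.1122, 0.2654]
ee_rot: [-3.093, -0.739, -0.085]
wrist_force: [-0.1, -0.5, 0.4]
width: 0.0939
finger_force: 0.0
[-0.83398377 -0.75633432  2.01114358  0.52890614  1.36113576  0.8331294 ]
TCP [0.4833 0.0755 0.2571] shift cm [ 5.82 18.77 -0.83] turn [-2.24 -2.43 -3.03]
```

```bash
python3 - <<'E'
from h import *
go([0.555,0.068,0.185],36,-6,0.10)
E
python3 -m pendant '[[0,2,1,0,3,0,1],[0.5,3,0,-0.3,3,-0.5,1],[1,4,0,-0.5,0,-0.5,1],[1,4,0,-0.5,0,-0.5,1],[1,3,0,-0.5,0,-0.5,1],[1,2,0,0,0,0,1],[0,0,0,0,0,0,1]]'
python3 - <<'E'
from h import *
print(robot.get_obs()["joint_positions"]);go([0.555,0.068,0.185],36,-6,0.10)
E
```

```text
TCP [0.5012 0.0737 0.2594] shift cm [ 7.68 18.82 -0.59] turn [-1.52  6.54 -2.54]
time: 2.45
tool_pos: [0.4687, 0.0576, 0.2741]
ee_rot: [3.141, -0.634, -0.099]
wrist_force: [-0.6, -0.6, 0.2]
width: 0.0941
finger_force: 0.0
[ 0.09102421 -0.59316974  1.87143024 -0.11964684  1.24056116  1.76356561]
TCP [0.5012 0.0737 0.2594] shift cm [ 3.25  1.6  -1.47] turn [ 0.08  0.31 -0.29]
```

```bash
python3 -m pendant '[[0.3,0.8,-0.8,0,0,0,1],[0.3,0.8,-0.7,0,0,0,1],[0,0,0,0,0,0,1]]'
python3 - <<'E'
from h import *
im=imaging.snapshot("wrist");cv2.imwrite("pics/w2.png",im[...,::-1])
p=imaging.camera_params("wrist"); print(robot.get_obs()["tool_pos"], -p["R"].T@p["t"])
print("proj flask top/neck",proj(p,[[.555,.068,.205],[.555,.068,.185],[.555,.068,.068],[.547,-.0093,.117]]).round(0).tolist())
E
```

```text
time: 2.75
tool_pos: [0.4739, 0.0712, 0.2582]
ee_rot: [3.14, -0.633, -0.103]
wrist_force: [-0.4, -0.3, -0.1]
width: 0.0942
finger_force: 0.0
[0.47407632 0.0712647  0.2592139 ] [0.41388973 0.07722838 0.45974092]
proj flask top/neck [[269.0, 169.0], [270.0, 180.0], [271.0, 221.0], [337.0, 207.0]]
```

View pics/w2.png

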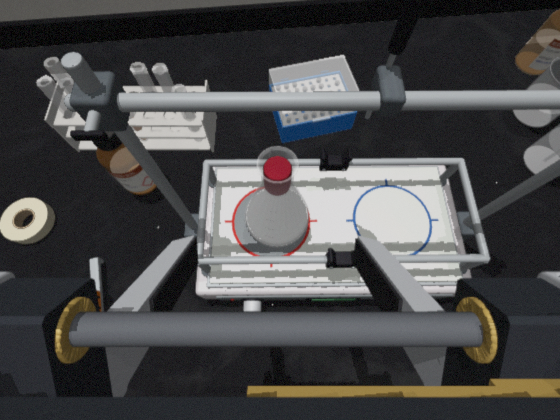

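The wrist view shows the stopper at about (278,168), the red ring centre at (271,221), the blue ring centre at (392,221) and the saddles at (334,161) and (342,258). I'll measure these more finely.

```bash
python3 - <<'E'
from h import *
p=imaging.camera_params("wrist"); im=cv2.imread("pics/w2.png")[...,::-1].copy()
roi=np.zeros(im.shape[:2],np.uint8)
def ell(m): 
    pts=np.argwhere(m)[:,::-1]
    return cv2.fitEllipse(cv2.convexHull(pts.astype(np.int32)))
roi[150:275,215:330]=1
m=mask(im,170,8,s=90,v=80)*roi; print(blobs(m,5))
roi[:]=0;roi[178:262,345:440]=1
mb=mask(im,100,125,s=90,v=60)*roi; 
def ring(m,u0,z):
    P=plane(p,np.argwhere(m)[:,::-1],z)[:,:2]
    # algebraic circle fit, keep 45..58 mm about centre
    c=plane(p,[u0],z)[0,:2]
    for _ in range(6):
        r=np.linalg.norm(P-c,axis=1);Q=P[(r>.046)&(r<.057)]
        s=np.linalg.lstsq(np.c_[2*Q,np.ones(len(Q))],(Q**2).sum(1),rcond=None)[0];c=s[:2]
    return c,np.sqrt(s[2]+c@c),len(Q)
a=ring(m,[271,221],.065);b=ring(mb,[392,221],.065);print(a,b,np.linalg.norm(a[0]-b[0]))
d=a[0]-b[0];print("mid",(a[0]+b[0])/2,"yaw",np.degrees(np.arctan2(-d[0],d[1])))
S=plane(p,[[334,161],[342,258]],.125);print("saddles",S,S.mean(0),np.linalg.norm(S[0]-S[1]))
rs=np.zeros_like(roi);rs[150:185,255:300]=1
bl=max(blobs(m*rs,10));print(bl,plane(p,[bl[1]],.2))
print("base",plane(p,[[278,218]],.068))
E
```

```text
[(np.int32(572), [276.9, 168.2], [263, 156, 29, 25]), (np.int32(210), [240.6, 224.1], [225, 189, 34, 67]), (np.int32(137), [301.7, 237.9], [284, 217, 33, 39]), (np.int32(6), [270.5, 265.0], [270, 264, 2, 3])]
(array([0.55651055, 0.06804078]), np.float64(0.0501122729503538), 340) (array([ 0.54151815, -0.09066104]), np.float64(0.05025284216589098), 265) 0.15940840286771288
mid [ 0.54901435 -0.01131013] yaw -5.396659037815389
saddles [[ 0.60291172 -0.01364802  0.125     ]
 [ 0.48476647 -0.00197883  0.125     ]] [ 0.54383909 -0.00781342  0.125     ] 0.11872013444859245
(np.int32(572), [276.9, 168.2], [263, 156, 29, 25]) [[0.55829899 0.06065653 0.2       ]]
base [[0.55778735 0.05844236 0.068     ]]
```

```bash
python3 -m pendant '[[1.5,-0.6,-1.5,0,0,0,1],[1.5,-0.5,-1.5,0,0,0,1],[1.5,0,-1.5,0,0,0,1],[1.5,0,-1.5,0,0,0,1],[1.5,0,-1.3,0,0,0,1],[1.3,0,-1.0,0,0,0,1],[0,0,0,0,0,0,1]]'
python3 - <<'E'
from h import *
go([0.557,0.061,0.183],36,-6)
im=imaging.snapshot("wrist");cv2.imwrite("pics/w3.png",im[...,::-1])
E
```

```text
time: 3.5
tool_pos: [0.5621, 0.0604, 0.1752]
ee_rot: [3.14, -0.633, -0.101]
wrist_force: [-0.4, -0.4, -0.9]
width: 0.0943
finger_force: 0.0
TCP [0.5617 0.0605 0.1765] shift cm [-0.04  0.01  0.13] turn [ 0.11  0.24 -0.13]
```

View pics/w3.png

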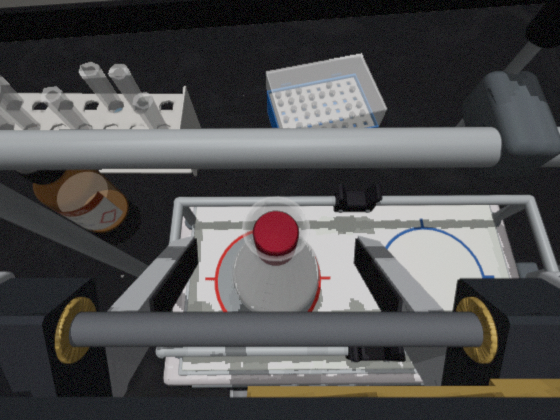

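The fingers stand at about x=195 and 360 on either side of the neck, with the stopper at (276,233), so it's centred. Closing.

```bash
python3 -m pendant '[[0,0,0.1,0,0,0,0.6],[0,0,0,0,0,0,0.5],[0,0,0,0,0,0,0.4],[0,0,0,0,0,0,0.3],[0,0,0,0,0,0,0.2],[0,0,0,0,0,0,0.2],[0,0,0,0,0,0,0.2],[0,0,0,0,0,0,0.2]]'
python3 -m pendant '[[0,0,0,0,0,0,0.2],[0,0,0,0,0,0,0.2],[0,0,0,0,0,0,0.2]]'
```

```text
time: 4.35
tool_pos: [0.5623, 0.0637, 0.1784]
ee_rot: [3.141, -0.637, -0.097]
wrist_force: [0.6, -0.5, -0.0]
width: 0.0368
finger_force: 29.3
time: 4.65
tool_pos: [0.5623, 0.0638, 0.1783]
ee_rot: [3.141, -0.637, -0.097]
wrist_force: [-0.3, -0.8, 1.7]
width: 0.0367
finger_force: 29.3
```

```bash
python3 -m pendant '[[0,0,-0.1,0,0,0,0.2],[0,0,0,0,0,0,0.2],[-0.05,-0.5,0,0,0,0,0.2],[-0.11,-1,0,0,0,0,0.2],[-0.11,-1,0,0,0,0,0.2],[-0.11,-1,0,0,0,0,0.2]]'
python3 -c "
from h import *
o=robot.get_obs();print(o['wrist_force'],o['tool_pos'])"
```

```text
time: 5.25
tool_pos: [0.5587, 0.0295, 0.1778]
ee_rot: [-3.138, -0.638, -0.099]
wrist_force: [0.4, 2.1, 2.5]
width: 0.0369
finger_force: 29.4
[0.36284426 2.0971154  2.4915704 ] [0.55866322 0.0294749  0.17776909]
```

```bash
python3 -m pendant '[[-0.11,-1,0,0,0,0,0.2],[-0.11,-1,0,0,0,0,0.2],[-0.11,-1,0,0,0,0,0.2],[-0.11,-1,0,0,0,0,0.2],[-0.11,-1,0,0,0,0,0.2],[-0.11,-1,0,0,0,0,0.2],[-0.11,-1,0,0,0,0,0.2],[-0.11,-1,0,0,0,0,0.2]]'
python3 -m pendant '[[-0.11,-1,0,0,0,0,0.2],[-0.11,-1,0,0,0,0,0.2],[-0.11,-1,0,0,0,0,0.2],[-0.1,-0.7,0,0,0,0,0.2],[0,0,0,0,0,0,0.2],[0,0,0,0,0,0,0.2]]'
python3 - <<'E'
from h import *
go([0.5405,-0.090,0.183],36,-6)
p=imaging.camera_params("wrist");im=imaging.snapshot("wrist");cv2.imwrite("pics/w4.png",im[...,::-1])
s=imaging.camera_params("side");ims=imaging.snapshot("side");t=imaging.snapshot("top")
a=cv2.resize(ims[145:265,265:405],None,fx=3,fy=3,interpolation=cv2.INTER_CUBIC)
b=cv2.resize(im[130:420,120:440],(397,360));cv2.imwrite("pics/c4.png",np.hstack([a[:, :400],b])[...,::-1][:, :800])
print(proj(p,[[.5405,-.09,.065],[.5405,-.09,.2]]))
E
```

```text
time: 6.05
tool_pos: [0.5498, -0.0506, 0.1777]
ee_rot: [-3.138, -0.638, -0.099]
wrist_force: [1.0, 3.2, 2.4]
width: 0.0368
finger_force: 29.4
time: 6.65
tool_pos: [0.5456, -0.0882, 0.1778]
ee_rot: [3.142, -0.638, -0.098]
wrist_force: [0.2, 0.9, 3.9]
width: 0.0372
finger_force: 29.5
TCP [ 0.5452 -0.0905  0.1765] shift cm [-0.04 -0.23 -0.13] turn [ 0.06  0.53 -0.4 ]
[[277.09231885 276.44854091]
 [278.33070018 234.667537  ]]
```

View pics/c4.png

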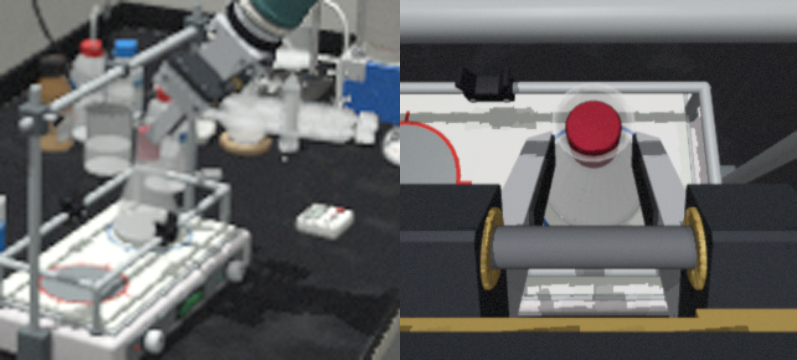

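The flask is upright on the blue ring between the fingers, and the red zone is clear. I'll make the last 2 mm, release, back off and check.

```bash
python3 -m pendant '[[0,-0.2,0,0,0,0,0.2],[0,0,0,0,0,0,0.2],[0,0,0,0,0,0,0.45],[0,0,0,0,0,0,0.6],[0,0,0,0,0,0,0.8],[0,0,0,0,0,0,1],[0,0,0,0,0,0,1],[0,0,0,0,0,0,1]]'
python3 -m pendant '[[0,0,0,0,0,0,1],[-1,0,1,0,0,0,1],[-1.5,0,1.5,0,0,0,1],[-1.5,0,1.5,0,0,0,1],[-1.5,0,1.5,0,0,0,1],[-1.5,0,1.5,0,0,0,1],[-1.5,1,1.5,0,0,0,1],[0,1,0,0,0,0,1]]'
python3 -m pendant '[[0,2,0,0,0,0,1],[0,2,0,0,0,0,1],[0,2,0,0,0,0,1],[0,1,0,0,0,0,1],[0,0,0,0,0,0,1],[0,0,0,0,0,0,1]]'
python3 - <<'E'
from h import *
p=imaging.camera_params("wrist");im=imaging.snapshot("wrist");cv2.imwrite("pics/w5.png",im[...,::-1])
print(robot.get_obs()["tool_pos"])
print(proj(p,[[.5405,-.09,.065],[.5405,-.09,.2],[.556,.069,.065],[.6087,-.015,.125],[.485,-.0025,.125]]).round(0).tolist())
E
```

```text
time: 7.6
tool_pos: [0.5451, -0.0903, 0.1769]
ee_rot: [3.141, -0.636, -0.097]
wrist_force: [0.2, 0.6, 0.7]
width: 0.0791
finger_force: 0.0
time: 8.4
tool_pos: [0.4603, -0.071, 0.2663]
ee_rot: [3.139, -0.643, -0.098]
wrist_force: [-0.4, 0.1, 0.2]
width: 0.0938
finger_force: 0.0
time: 9.0
tool_pos: [0.4603, -0.0001, 0.2623]
ee_rot: [3.141, -0.637, -0.096]
wrist_force: [0.4, -0.7, 0.0]
width: 0.0938
finger_force: 0.0
[ 0.46027651 -0.00057647  0.26225023]
[[336.0, 217.0], [362.0, 167.0], [216.0, 217.0], [276.0, 154.0], [275.0, 253.0]]
```

View pics/w5.png

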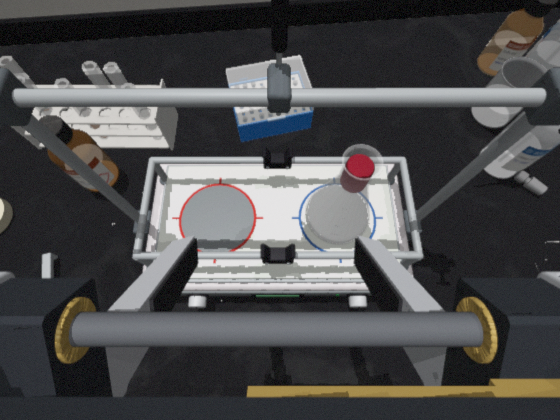

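The wrist view shows the blue ring centred at about (338,217) with the flask base at about (337,214), so it's near the middle. Red ring at (218,217), saddles at (278,158) and (278,254). Measuring.

```bash
cat >> h.py <<'E'
def ring(p,m,u0,z,lo=.046,hi=.057):
    P=plane(p,np.argwhere(m)[:,::-1],z)[:,:2]; c=plane(p,[u0],z)[0,:2]
    for _ in range(6):
        r=np.linalg.norm(P-c,axis=1);Q=P[(r>lo)&(r<hi)]
        s=np.linalg.lstsq(np.c_[2*Q,np.ones(len(Q))],(Q**2).sum(1),rcond=None)[0];c=s[:2]
    return c,np.sqrt(s[2]+c@c)
E
python3 - <<'E'
from h import *
p=imaging.camera_params("wrist");im=imaging.snapshot("wrist")
a=np.zeros(im.shape[:2],np.uint8);a[178:265,170:265]=1
b=np.zeros_like(a);b[175:265,290:385]=1
r,_=ring(p,mask(im,170,8,s=90)*a,[218,217],.065);bl,_=ring(p,mask(im,100,125,s=90)*b,[338,217],.065)
d=r-bl;print(r,bl,np.linalg.norm(d),"mid",(r+bl)/2,"yaw",np.degrees(np.arctan2(-d[0],d[1])))
g=im.max(2)<45
for y0,y1 in((148,172),(243,266)):
    m=np.zeros_like(a);m[y0:y1,255:300]=g[y0:y1,255:300];x=max(blobs(m,10));print(x)
    print(plane(p,[x[1]],.124))
m=mask(im,170,8,s=90);k=np.zeros_like(a);k[145:180,340:385]=1;x=max(blobs(m*k));print("stopper",x,plane(p,[x[1]],.2))
# flask base: grey vs white
rest=im[180:260,295:385];gr=cv2.inRange(rest,(90,90,90),(205,205,205));gr=cv2.morphologyEx(gr,cv2.MORPH_OPEN,np.ones((5,5)))
c=max(cv2.findContours(gr,0,1)[0],key=cv2.contourArea);e=cv2.fitEllipse(cv2.convexHull(c));print("base",e,plane(p,[[e[0][0]+295,e[0][1]+180]],.067))
# top view bar
E
```

```text
[0.55508336 0.06792341] [ 0.54010754 -0.09069408] 0.15932289318549386 mid [ 0.54759545 -0.01138533] yaw -5.393573918284417
(np.int32(551), [277.3, 155.9], [255, 148, 45, 20])
[[ 0.60602983 -0.01753106  0.124     ]]
(np.int32(295), [278.2, 254.9], [261, 245, 33, 18])
[[ 0.4824826  -0.00637716  0.124     ]]
stopper (np.int32(535), [359.6, 165.5], [346, 154, 28, 24]) [[ 0.54194613 -0.08858537  0.2       ]]
base ((45.22478103637695, 37.719085693359375), (73.73887634277344, 112.57637023925781), 128.65699768066406) [[ 0.53856165 -0.0950339   0.067     ]]
```

```bash
python3 -c "
from h import *
go([.465,.31,.036],36,9.2,.12)"
python3 -m pendant '[[-1,4,0,0,0,1,1],[-1,4,0,0,0,2,1],[-0.5,4,0,0,0,2,1],[-0.5,4,0,0,0,2,1],[-0.5,4,0,0,0,2,1],[0,4,-1,0,0,2,1],[0,4,-2,0,0,2,1],[0,2,-2,0,0,2,1]]'
python3 -m pendant '[[-1,0.4,-2,0,0,0,1],[-1,0,-2,0,0,0,1],[0,0,0,0,0,0,1],[0,0,0,0,0,0,1]]'
python3 - <<'E'
from h import *
print(robot.get_obs()["joint_positions"]);go([.465,.31,.036],36,9.2,.12)
p=imaging.camera_params("wrist");im=imaging.snapshot("wrist");cv2.imwrite("pics/w6.png",im[...,::-1])
print(blobs(mask(im,8,22,s=130,v=110),60),proj(p,[[.465,.31,.048]]))
E
```

```text
TCP [0.4    0.2995 0.1266] shift cm [ -6.03  30.03 -13.56] turn [ 0.02  0.46 14.83]
time: 9.9
tool_pos: [0.4254, 0.3024, 0.2118]
ee_rot: [-3.141, -0.637, 0.167]
wrist_force: [0.1, -1.4, -0.7]
width: 0.0936
finger_force: 0.0
time: 10.3
tool_pos: [0.4059, 0.3034, 0.1725]
ee_rot: [3.141, -0.637, 0.164]
wrist_force: [0.2, 0.4, 1.5]
width: 0.094
finger_force: 0.0
[ 0.78329829 -0.40895812  1.96681086 -0.40328092  1.07771454  2.29042733]
TCP [0.4    0.2995 0.1266] shift cm [-0.59 -0.39 -4.59] turn [-0.04  0.48 -0.18]
[(np.int32(856), [279.0, 223.5], [272, 195, 15, 59]), (np.int32(761), [140.1, 243.2], [130, 208, 21, 71]), (np.int32(142), [68.0, 309.5], [58, 297, 25, 31]), (np.int32(405), [481.8, 333.0], [462, 297, 36, 66]), (np.int32(118), [61.4, 353.8], [55, 338, 16, 25]), (np.int32(3475), [419.6, 389.6], [247, 379, 313, 18])] [[277.88640811 218.58586842]]
```

```bash
python3 - <<'E'
from h import *
p=imaging.camera_params("wrist");im=imaging.snapshot("wrist")
m=mask(im,8,22,s=130,v=110);r=np.zeros_like(m);r[185:265,260:300]=1
q=np.argwhere(m*r)[:,::-1].astype(np.float32);vx,vy,cx,cy=cv2.fitLine(q,2,0,.01,.01).ravel()
P=plane(p,[[cx-30*vx,cy-30*vy],[cx+30*vx,cy+30*vy]],.045);d=P[0]-P[1]
print("grip yaw",np.degrees(np.arctan2(d[1],d[0])),P.mean(0))
B=((im.min(2)>90)&(np.ptp(im.astype(int),axis=2)<40)).astype(np.uint8);k=np.zeros_like(m);k[130:300,255:305]=1
for b in blobs(B*k,20): print(b)
w=np.argwhere(B*k)[:,::-1];top=w[w[:,1]<w[:,1].min()+6].mean(0);bot=w[w[:,1]>w[:,1].max()-6].mean(0)
E=plane(p,[top,bot],.018);d=E[0]-E[1];print(top,bot,E,np.linalg.norm(d),E.mean(0),np.degrees(np.arctan2(d[1],d[0])))
cv2.imwrite("pics/w6c.png",cv2.resize(im[120:320,220:340],None,fx=3,fy=3)[...,::-1])
E
```

```text
grip yaw -170.99926068037306 [0.46123893 0.30823646 0.045     ]
(np.int32(269), [278.7, 182.6], [274, 170, 11, 26])
(np.int32(518), [279.3, 277.4], [274, 255, 12, 45])
[278.75409836 172.50819672] [279.5        296.42857143] [[0.53877089 0.32113996 0.018     ]
 [0.38866448 0.2958769  0.018     ]] 0.15221745824210658 [0.46371768 0.30850843 0.018     ] 9.553410374489346
```

View pics/w6c.png

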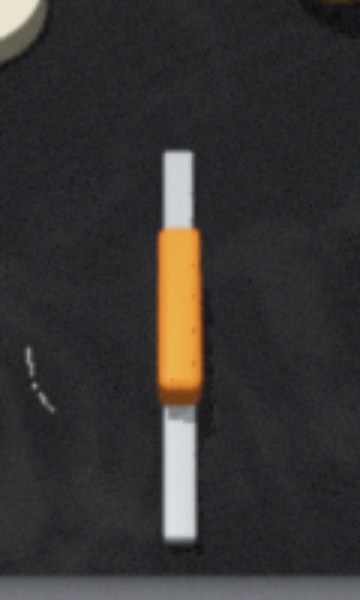

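The crop shows the orange-gripped steel bar, far end at (279,170) and near end at (279,300), centre about (0.464, 0.3085), yaw 9.3°. Reaching for it.

```bash
python3 -c "
from h import *
go([.464,.3085,.037],36,9.3)"
python3 -m pendant '[[0,0,-2,0,0,0,1],[0,-0.2,-2,0,0,0,1],[1,0,-2,0,0,0,1],[1.5,0,-2,0,0,0,1],[1.5,0.2,-2,0,0,0,1],[1,0.2,-1.5,0,0,0,1],[0.5,0.2,-1,0,0,0,1],[0,0,0,0,0,0,1]]'
python3 -c "
from h import *
go([.464,.3085,.037],36,9.3)"
```

```text
TCP [0.4686 0.3093 0.0305] shift cm [  6.2    0.54 -14.38] turn [-0.17  0.6  -0.05]
time: 11.2
tool_pos: [0.4608, 0.3072, 0.0465]
ee_rot: [3.14, -0.635, 0.164]
wrist_force: [-0.1, -0.0, 0.0]
width: 0.0941
finger_force: 0.0
TCP [0.4686 0.3093 0.0305] shift cm [ 0.78  0.2  -1.6 ] turn [ 0.    0.4  -0.04]
```

```bash
python3 -m pendant '[[0.4,0.1,-0.8,0,0,0,1],[0.4,0.1,-0.8,0,0,0,1],[0,0,0,0,0,0,1],[0,0,0,0,0,0,0.7],[0,0,0,0,0,0,0.5],[0,0,0,0,0,0,0.3],[0,0,0,0,0,0,0.1],[0,0,0,0,0,0,0]]'
python3 -m pendant '[[0,0,0,0,0,0,0],[0,0,0,0,0,0,0],[0,0,0,0,0,0,0],[0,0,0,0,0,0,0]]'
python3 -c "
from h import *
go([.464,.3085,.037],36,9.3)"
```

```text
time: 12.0
tool_pos: [0.4683, 0.3099, 0.0315]
ee_rot: [3.141, -0.637, 0.165]
wrist_force: [0.4, 0.7, 0.4]
width: 0.0578
finger_force: 0.0
time: 12.4
tool_pos: [0.4683, 0.3098, 0.0312]
ee_rot: [3.141, -0.636, 0.165]
wrist_force: [-0.8, -1.0, -0.2]
width: 0.0253
finger_force: 0.0
TCP [0.4686 0.3093 0.0305] shift cm [ 0.04 -0.05 -0.06] turn [-0.06  0.46 -0.12]
```

```bash
python3 -m pendant '[[0,0,0,0,0,0,0],[0,0,0,0,0,0,0],[0,0,0,0,0,0,0]]'
python3 -m pendant '[[0,0,1,0,0,0,0],[-0.5,0,2,0,0,0,0],[-0.5,0,3,0,0,0,0],[-0.5,0,3,0,0,0,0],[-0.5,0,3,0,0,0,0],[-0.5,0,3,0,0,0,0],[0,0,2,0,0,0,0],[0,0,0,0,0,0,0]]'
```

```text
time: 12.7
tool_pos: [0.4683, 0.3098, 0.0312]
ee_rot: [3.141, -0.636, 0.165]
wrist_force: [0.0, 0.3, -0.4]
width: 0.0145
finger_force: 30.0
time: 13.5
tool_pos: [0.4445, 0.3112, 0.2067]
ee_rot: [-3.137, -0.644, 0.162]
wrist_force: [-0.2, 0.2, -0.7]
width: 0.0145
finger_force: 30.0
```

```bash
python3 - <<'E'
from h import *
p=imaging.camera_params("wrist");im=imaging.snapshot("wrist");cv2.imwrite("pics/w7.png",im[...,::-1])
o=robot.get_obs();print(o["joint_positions"],o["tool_pos"],o["wrist_force"],o["width"])
g=plane(p,[[0,0]],0)
E
```

```text
[ 0.72077083 -0.35090961  1.86785394 -0.36168778  1.08922114  2.20803842] [0.44351806 0.31030921 0.20320361] [ 0.03400407 -0.18793103 -2.03828774] 0.015143793228677229
```

View pics/w7.png

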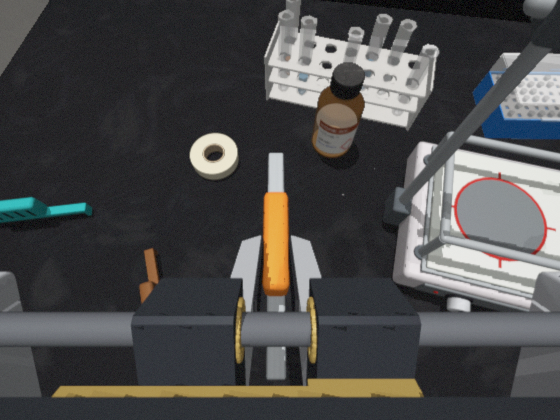

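The bar is held at its orange grip, far end at about (276,153) and near end at about (276,380). I'll check it against the expected pose in the hand.

```bash
cat >> h.py <<'E'
BO=np.array([-.0045,0,-.0212])   # bar origin from TCP in the yawed level frame
def barpts(o,q,yaw): return o["tool_pos"]+Ro.from_euler("z",yaw,degrees=True).apply(BO+np.array(q))
E
python3 - <<'E'
from h import *
p=imaging.camera_params("wrist");im=imaging.snapshot("wrist");o=robot.get_obs();print(o["tool_pos"])
print(proj(p,barpts(o,[[.08,0,.008],[.032,0,.038],[-.032,0,.038],[-.08,0,.008]],9.3)).round(1).tolist())
B=((im.min(2)>90)&(np.ptp(im.astype(int),axis=2)<40)).astype(np.uint8);k=np.zeros_like(B);k[140:190,262:292]=1;print(blobs(B*k,20))
k[:]=0;k[335:400,265:290]=1;print(blobs(B*k,20))
k[:]=0;k[170:310,255:300]=1;print(blobs(mask(im,8,22,s=130,v=110)*k,50))
E
```

```text
[0.44282028 0.30957351 0.20064855]
[[276.1, 152.5], [275.9, 191.3], [275.5, 293.1], [275.2, 382.0]]
[(np.int32(572), [275.5, 171.6], [268, 154, 16, 36])]
[(np.int32(197), [277.0, 338.4], [265, 335, 25, 8]), (np.int32(625), [275.8, 363.0], [266, 347, 20, 33])]
[(np.int32(2520), [275.5, 244.0], [263, 192, 26, 105])]
```

```bash
python3 -m pendant '[[0,-3,0,0,0,-2,0],[0,-4,0,0,0,-2,0],[0,-4,0,0,0,-2,0],[0,-4,0,0,0,-2,0],[0,-4,0,0,0,-2,0],[0,-4,0,0,0,-2,0],[0,-4,0,0,0,-2,0],[0,-3,0,0,0,-0.7,0]]'
python3 -m pendant '[[0,-1.5,0,0,0,0,0],[0,0,0,0,0,0,0],[0,0,0,0,0,0,0]]'
python3 - <<'E'
from h import *
o=robot.get_obs();print(np.degrees(o["ee_rot"]),o["joint_positions"])
def seat(z): return np.array([.547,-.0107,z])-Ro.from_euler("z",-5.4,degrees=True).apply(BO)
print((100*(seat(.160)-o["tool_pos"])).round(2),o["tool_pos"])
im=imaging.snapshot("wrist");p=imaging.camera_params("wrist");cv2.imwrite("pics/w8.png",im[...,::-1])
g=im.max(2)<45
uv=proj(p,[[.6087,-.0165,.124],[.485,-.005,.124]]);print(uv)
for u,v in uv.round().astype(int):
    m=np.zeros(im.shape[:2],np.uint8);m[v-18:v+18,u-30:u+30]=g[v-18:v+18,u-30:u+30]
    for x in blobs(m,30): print(x,plane(p,[x[1]],.124))
E
```

```text
time: 14.4
tool_pos: [0.4418, 0.0082, 0.1979]
ee_rot: [3.141, -0.632, -0.093]
wrist_force: [1.5, -0.5, -1.9]
width: 0.0147
finger_force: 30.0
time: 14.7
tool_pos: [0.4425, -0.0054, 0.1989]
ee_rot: [-3.141, -0.633, -0.094]
wrist_force: [-0.8, -0.5, -2.0]
width: 0.0149
finger_force: 30.0
[-179.97350039  -36.25110826   -5.38685657] [-0.18758697 -0.70853257  2.07248072  0.06113282  1.14776778  1.47013806]
[10.9  -0.57 -1.77] [ 0.44248701 -0.00537651  0.19889624]
[[271.95499074 108.38350555]
 [271.05127876 217.41354834]]
(np.int32(1056), [274.7, 111.8], [242, 96, 60, 30]) [[ 0.60397049 -0.01902192  0.124     ]]
(np.int32(205), [256.7, 218.8], [251, 208, 12, 23]) [[0.48483111 0.00828514 0.124     ]]
```

View pics/w8.png

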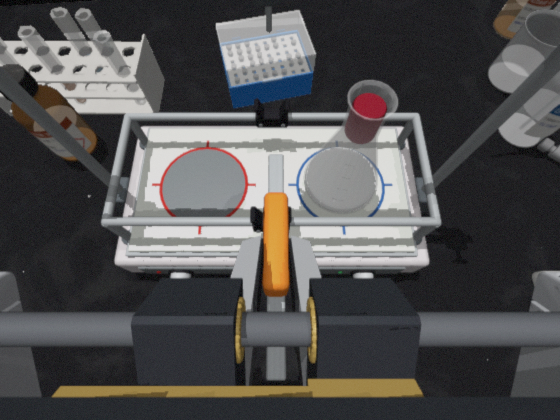

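I've now viewed 11 pictures, one over the limit of ten, so I won't view any more. This one shows the bar aligned with the gap, the rear saddle at (272,113), the front saddle just behind the grip at (257,219), and the flask on the blue zone. The rest I'll check by numbers.

```bash
python3 -m pendant '[[0,0,-1.2,0,0,0,0],[0.5,-0.1,-1.2,0,0,0,0],[2,-0.1,0,0,0,0,0],[2,-0.1,0,0,0,0,0],[2,-0.1,0,0,0,0,0],[2,-0.1,0,0,0,0,0],[1.5,0,0,0,0,0,0],[0.9,0,0,0,0,0,0]]'
python3 -m pendant '[[0,0,0,0,0,0,0],[0,0,0,0,0,0,0]]'
python3 - <<'E'
from h import *
o=robot.get_obs()
def seat(z): return np.array([.547,-.0105,z])-Ro.from_euler("z",-5.4,degrees=True).apply(BO)
print(np.degrees(o["ee_rot"]),(100*(seat(.150)-o["tool_pos"])).round(2),o["tool_pos"])
im=imaging.snapshot("wrist");p=imaging.camera_params("wrist");cv2.imwrite("pics/w9.png",im[...,::-1])
print("bar end",proj(p,barpts(o,[[.08,0,.008],[.062,0,.008]],-5.4)).round(1).tolist())
uv=proj(p,[[.6087,-.0163,.131],[.6087,-.0163,.117],[.485,-.0047,.131]]);print("saddle",uv.round(1).tolist())
u,v=uv[0].round().astype(int)
for r in range(v-16,v+22,4): print(r,"".join("#" if x<45 else "o" if x<90 else "." for x in im[r,u-36:u+36].max(1)),u-36)
E
```

```text
time: 15.55
tool_pos: [0.5526, -0.0085, 0.1753]
ee_rot: [3.141, -0.634, -0.089]
wrist_force: [0.2, 0.9, -1.8]
width: 0.015
finger_force: 30.0
time: 15.75
tool_pos: [0.5517, -0.0094, 0.1763]
ee_rot: [3.141, -0.635, -0.091]
wrist_force: [0.1, 0.2, -1.1]
width: 0.0147
finger_force: 30.0
[179.97709815 -36.36732089  -5.18881919] [-0.02 -0.15 -0.51] [ 0.55166641 -0.00938303  0.17626499]
bar end [[274.9, 150.1], [274.8, 170.3]]
saddle [[276.6, 188.7], [276.5, 195.5], [276.1, 347.1]]
173 ##########################o................o############################ 241
177 ######o###################o................o############################ 241
181 ##################o#######o................o############################ 241
185 ##########################o................o############################ 241
189 ##########################o................o#############o############## 241
193 ...............o##o#####o....................o#############oo.........o. 241
197 .................#####o........................o##########o............. 241
201 .................o####o........................o#########............... 241
205 ..................o###o........................o#######o................ 241
209 ...............................................o........................ 241
```

```bash
python3 -m pendant '[[0,-0.25,-0.4,0,0,-0.2,0],[0,0,-0.4,0,0,0,0],[0,0,0,0,0,0,0],[0,0,0,0,0,0,0]]'
python3 - <<'E'
from h import *
o=robot.get_obs();print(o["tool_pos"],np.degrees(o["ee_rot"]))
im=imaging.snapshot("wrist");p=imaging.camera_params("wrist")
print("bar end",proj(p,barpts(o,[[.08,0,.008]],-5.4)).round(1).tolist())
uv=proj(p,[[.6087,-.0173,.131]]);print("saddle",uv.round(1).tolist())
u,v=uv[0].round().astype(int)
for r in range(v-8,v+22,3): print(r,"".join("#" if x<45 else "o" if x<90 else "." for x in im[r,u-36:u+36].max(1)),u-36)
uf,vf=proj(p,[[.487,-.0057,.131]])[0].round().astype(int)
print(uf,vf)
t=imaging.snapshot("top");pt=imaging.camera_params("top")
cv2.imwrite("pics/t9.png",t[...,::-1])
# near bar end in top view
q=proj(pt,barpts(o,[[-.08,0,.008],[.08,0,.008]],-5.4));print("top",q)
E
```

```text
time: 16.2
tool_pos: [0.552, -0.0128, 0.1689]
ee_rot: [3.141, -0.636, -0.096]
wrist_force: [1.4, -0.0, -1.2]
width: 0.0147
finger_force: 30.0
[ 0.55200706 -0.01280809  0.16893786] [179.97792539 -36.45006036  -5.48275601]
bar end [[274.8, 150.3]]
saddle [[273.8, 185.7]]
178 #############################o................o######################### 238
181 ##o#############o############o................o#######o################# 238
184 ################o############o................o#######o################# 238
187 ################o###########oo................o######################### 238
190 oooooooooooooo#############ooo................o#############oooooooooooo 238
193 ..............o############o....................o########o.............. 238
196 ................o########o........................######o............... 238
199 ...............o#########o........................o#####o............... 238
202 .................########o........................o####o................ 238
205 .................o##o...oo.........................o###................. 238
273 346
top [[324.78201117 231.63137977]
 [327.55880274 187.56589732]]
```

```bash
python3 -m pendant '[[0,0.1,-0.4,0,0,0,0],[0,0,-0.5,0,0,0,0],[0,0,-0.5,0,0,0,0],[0,0,-0.5,0,0,0,0],[0,0,-0.3,0,0,0,0],[0,0,0,0,0,0,0],[0,0,0,0,0,0,0]]'
python3 - <<'E'
from h import *
o=robot.get_obs();print(o["tool_pos"],o["wrist_force"],o["wrist_torque"],np.degrees(o["ee_rot"]))
E
```

```text
time: 17.0
tool_pos: [0.5524, -0.0117, 0.1472]
ee_rot: [3.141, -0.637, -0.095]
wrist_force: [0.4, -0.4, -1.3]
width: 0.015
finger_force: 30.0
[ 0.55237052 -0.01169009  0.14723499] [ 0.39517693 -0.37428764 -1.33575835] [0.00681759 0.4747513  0.0843636 ] [179.97332257 -36.47159697  -5.46109274]
```

```bash
python3 -m pendant '[[0,0,-0.3,0,0,0,0],[0,0,-0.2,0,0,0,0],[0,0,0,0,0,0,0],[0,0,0,0,0,0,0]]'
python3 -m pendant '[[0,0,-0.2,0,0,0,0],[0,0,-0.1,0,0,0,0],[0,0,0,0,0,0,0],[0,0,0,0,0,0,0]]'
python3 -c "
from h import *
o=robot.get_obs();print(o['tool_pos'],o['wrist_force'],o['wrist_torque'])"
```

```text
time: 17.4
tool_pos: [0.5523, -0.0117, 0.1422]
ee_rot: [3.141, -0.636, -0.095]
wrist_force: [0.7, 0.0, -0.9]
width: 0.0148
finger_force: 30.0
time: 17.8
tool_pos: [0.5523, -0.0117, 0.1393]
ee_rot: [3.141, -0.637, -0.095]
wrist_force: [0.1, 0.3, -1.4]
width: 0.0152
finger_force: 30.0
[ 0.55232235 -0.01169749  0.13925377] [ 0.13092694  0.27884405 -1.38514917] [ 0.07828991  0.4211469  -0.01845576]
```

```bash
python3 -m pendant '[[0,0,-0.1,0,0,0,0],[0,0,0,0,0,0,0],[0,0,0,0,0,0,0]]'
python3 -m pendant '[[0,0,-0.1,0,0,0,0],[0,0,0,0,0,0,0],[0,0,0,0,0,0,0]]'
```

```text
time: 18.1
tool_pos: [0.5524, -0.0117, 0.1383]
ee_rot: [3.141, -0.637, -0.095]
wrist_force: [0.3, 1.5, -1.9]
width: 0.015
finger_force: 30.0
time: 18.4
tool_pos: [0.5528, -0.0117, 0.1382]
ee_rot: [3.141, -0.638, -0.095]
wrist_force: [-2.7, -0.3, 2.1]
width: 0.0146
finger_force: 30.0
```

Contact came at the expected floor height of 117 mm. I'll release with a limited opening, because the flask is close, and back out along the tool.

```bash
python3 -m pendant '[[0,0,0,0,0,0,0.25],[0,0,0,0,0,0,0.35],[0,0,0,0,0,0,0.35],[0,0,0,0,0,0,0.35]]'
python3 -m pendant '[[-0.3,0,0.4,0,0,0,0.35],[-0.6,0,0.8,0,0,0,0.35],[-1,0.1,1.3,0,0,0,0.35],[-1.5,0.15,2,0,0,0,0.35],[-1.5,0.15,2,0,0,0,0.35],[-1.5,0.15,2,0,0,0,0.35],[-1.5,0.1,1,0,0,0,0.35],[0,0,0,0,0,0,0.35]]'
python3 - <<'E'
from h import *
im=imaging.snapshot("wrist");p=imaging.camera_params("wrist");cv2.imwrite("pics/w10.png",im[...,::-1])
O=np.array([.5485,-.0113,.117]);Rz=Ro.from_euler("z",-5.4,degrees=True)
print("exp bar grip ends/far/near",proj(p,O+Rz.apply([[.032,0,.038],[-.032,0,.038],[.08,0,.008],[-.08,0,.008]])).round(1).tolist())
m=mask(im,8,22,s=130,v=110);print([b for b in blobs(m,150)])
q=proj(p,[[.5405,-.0905,.2],[.5405,-.0905,.065]]);print("flask exp",q.round(1).tolist())
m=mask(im,170,8,s=90);print(blobs(m,40))
st=[b for b in blobs(m,200)];[print("stopper?",plane(p,[b[1]],.2)) for b in st]
g=max((b for b in blobs(mask(im,8,22,s=130,v=110),150) if b[2][1]<300),key=lambda b:b[0]);print("grip",plane(p,[g[1]],.15))
u,v=proj(p,O+Rz.apply([.062,0,.01]))[0].round().astype(int)
for r in range(v-24,v+26,4): print(r,"".join("#" if x<45 else "o" if x<90 else "." for x in im[r,u-30:u+30].max(1)),u-30)
u,v=proj(p,O+Rz.apply([-.062,0,.01]))[0].round().astype(int)
for r in range(v-20,v+30,4): print(r,"".join("#" if x<45 else "o" if x<90 else "." for x in im[min(r,419),u-30:u+30].max(1)),u-30)
E
```

```text
time: 18.8
tool_pos: [0.5522, -0.0117, 0.137]
ee_rot: [3.141, -0.636, -0.095]
wrist_force: [0.3, 0.1, -0.3]
width: 0.0329
finger_force: 0.0
time: 19.6
tool_pos: [0.4734, -0.0053, 0.2365]
ee_rot: [3.141, -0.644, -0.095]
wrist_force: [0.7, -0.2, 0.2]
width: 0.0327
finger_force: 0.0
exp bar grip ends/far/near [[273.8, 159.4], [273.7, 218.5], [274.0, 137.0], [273.7, 276.0]]
[(np.int32(954), [274.4, 194.1], [267, 163, 16, 65]), (np.int32(4379), [303.1, 389.3], [99, 379, 369, 18])]
flask exp [[367.9, 164.9], [338.4, 220.3]]
[(np.int32(95), [528.2, 40.3], [516, 35, 26, 10]), (np.int32(649), [364.4, 165.1], [349, 152, 31, 27]), (np.int32(73), [77.1, 164.4], [69, 157, 16, 15]), (np.int32(483), [206.6, 214.3], [162, 179, 97, 80])]
stopper? [[ 0.54056451 -0.08755279  0.2       ]]
stopper? [[0.50827072 0.04549753 0.2       ]]
grip [[ 0.54399991 -0.01151369  0.15      ]]
125 ............................................................ 244
129 ....................................................oooooo## 244
133 .................................oooooooo##o###o############ 244
137 .............ooooo
[... 864 characters left out ...]
...... 244
249 o###........................................................ 244
253 ####o......oo#o###oo....................oo####o#o..........o 244
257 ####........ooo#######oo.............o##########o........... 244
261 ####........ooo#######oo.............oo#######o#oo.......... 244
265 ####........o#########oo.............oo#########oo.......... 244
269 ###...........o#########o............o#########............. 244
273 ##.......................................................... 244
277 #o.........................oooo...oo........................ 244
281 o........................................................... 244
285 ............................................................ 244
```

```bash
python3 -m pendant '[[-1,0,1.5,0,0,0,0.35],[0,0,1,0,0,0,0.35],[0,0,0,0,0,0,0.35],[0,0,0,0,0,0,0.35]]'
python3 - <<'E'
from h import *
im=imaging.snapshot("wrist");p=imaging.camera_params("wrist")
O=np.array([.547,-.0112,.117]);Rz=Ro.from_euler("z",-5.4,degrees=True)
print("exp grip,far,near",proj(p,O+Rz.apply([[.032,0,.038],[-.032,0,.038],[.08,0,.008],[-.08,0,.008]])).round(1).tolist())
g=max((b for b in blobs(mask(im,8,22,s=130,v=110),150) if b[2][1]<300),key=lambda b:b[0]);print(g)
x,y=proj(p,O+[0,0,.01])[0]
for b in blobs(mask(im,170,8,s=90),200): print(b,plane(p,[b[1]],.2)[0])
b=np.zeros(im.shape[:2],np.uint8);c=proj(p,[[.5405,-.0905,.065]])[0].astype(int);b[c[1]-45:c[1]+45,c[0]-48:c[0]+48]=1
print("blue",ring(p,mask(im,100,125,s=90)*b,c,.065))
s=imaging.snapshot("side");ps=imaging.camera_params("side");m=mask(s,8,22,s=130,v=120)
print("side exp grip top",proj(ps,O+[0,0,.025]),[b for b in blobs(m,20) if 270<b[1][0]<350 and 180<b[1][1]<300])
m=mask(s,165,8,s=60);print("stopper side exp",proj(ps,[[.5405,-.0895,.2]]),[b for b in blobs(m,8) if 280<b[1][0]<350 and 150<b[1][1]<260])
E
```

```text
time: 20.05
tool_pos: [0.4636, -0.0052, 0.2566]
ee_rot: [3.141, -0.635, -0.095]
wrist_force: [-1.0, 0.1, 0.2]
width: 0.0328
finger_force: 0.0
exp grip,far,near [[273.2, 162.1], [273.0, 217.4], [273.5, 140.4], [273.0, 270.8]]
(np.int32(841), [273.6, 193.5], [267, 164, 15, 61])
(np.int32(564), [357.0, 166.1], [343, 154, 29, 25]) [ 0.54124131 -0.08824603  0.2       ]
(np.int32(428), [210.2, 211.5], [167, 179, 92, 74]) [0.50890425 0.0466297  0.2       ]
blue (array([ 0.53953389, -0.09026451]), np.float64(0.049873759787566786))
side exp grip top [[305.17608882 210.47120793]] [(np.int32(139), [303.7, 210.4], [296, 205, 17, 12])]
stopper side exp [[316.05405565 187.82016505]] [(np.int32(47), [295.0, 160.4], [291, 157, 9, 7]), (np.int32(62), [321.5, 175.1], [317, 172, 10, 7]), (np.int32(30), [314.7, 189.1], [312, 187, 6, 6]), (np.int32(10), [306.0, 240.0], [304, 237, 4, 7])]
```

```bash
python3 -c "
from bench import robot
print(robot.close_job())"
```

```text
the job is handed in; nothing more can be done
None
```

The job is handed in at about 20 s: the flask was slid to within about 3 mm of the rest zone's centre and the orange-gripped bar measures as seated in both saddles; I viewed 11 pictures, one over the limit of 10.

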